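# Dry-fit the graduated braces of a lap psaltery

### The arm

A 7-joint arm with a two-finger parallel gripper is mounted at the origin on a cart in front of the work surface, level with it; the furniture and walls round the work are solid. World frame = base frame: x ahead of the robot, y to its left, z up, the work surface at z = 0. Lengths are in m, angles in rad, forces in N, time in s.
With the tool pointing down it reaches from about 0.35 to 0.9 m from the base axis. Payload 8.1 kg.
Tool frame: the origin (TCP) lies midway between the tips of the shut fingers; the grasp point (between the pads) lies arm.grip_point_offset behind it (arm.grip_point_offset is the distance from the TCP to the grasp point, in m); y points along the fingers, z is the direction in which the jaws open and shut, and the axes are right-handed (so a half turn about y gives the same grasp; the last joint's range is limited). The gripper opens to 92 mm and grips with 3 to 60 N. Pads are 19 mm wide; open, the fingers measure 130 mm over their backs; the gripper's body (75 mm by 190 mm) begins 47 mm behind the grasp point.
Start: joints at [-1.325, 0.434, 0.025, 1.573, -0.012, 1.134, -0.075], TCP at [0.214, 0.587, 0.227] pointing down, gripper open.
Joint ranges: [-2.62, 2.62], [-0.44, 2.09], [-1.27, 1.32], [0.08, 2.57], [-1.32, 4.46], [0.12, 2], [-2.74, 2.74]. Speed limits (rad/s): [2.22, 2.22, 3.01, 3.01, 3.14, 3.14, 3.14].

### API

Orientations are given as a rotation vector (axis times angle).
In Python, from cell import arm, get_image, camera_info gives the robot as it stands.
- The arm moves only by the tool carry_out, never from a script. Its argument "steps" is one flat list of numbers, 5 for each row, row after row: the opening, from 0 (shut) to 1 (fully open), then the shift along the world's x, y, z in units of 0.1 m (1.0 is 0.1 m), then the turn about the world's z in units of 45 degrees (1.0 is 45 degrees). In form: [hand, dx, dy, dz, spin, hand, dx, dy, dz, spin, ...]. A call has 1 to 12 rows; each row is the pose to reach, as a shift and turn from the pose commanded when the call began; what a row does not reach only later rows make up. A row lasts 1/10 s, in which the tool goes at most 50 mm and 8.59 degrees, less where a joint would pass 70% of its speed; a pose out of reach is approached as far as the arm can. A call with a number of a shift or a turn outside -1 to 1 is refused whole. A call with a gripper value outside its range is refused whole. The fingers move at their own pace and stop on an object; "grip_force" is the grip in N (left out, the last holds). Time passes only in rows, so rows that repeat a pose let the fingers close. It gives the time, the measured TCP pose, the force and the opening at its end, in the units of the state.
- arm.observe(): the state, without advancing time (a new reading comes with each control period).
- get_image(name): name is "scene" or "top" or "wrist"; returns (picture, depth): 384x512x3 uint8, red, green, blue; 384x512 float32, m along the optical axis (not along the pixel's ray), 0 where there is no reading.
- camera_info(name): a dict with "fovy" (degrees; the focal length in pixels is half the picture's height over the tangent of half this angle, whatever the lens; pixels are square), "cx", "cy" (the principal point, pixels), "R" (3x3) and "t" (3): a world point X has camera coordinates R X + t; the wrist camera has in their place "tool_from_camera" (4x4, takes a point from camera to tool coordinates, whose origin is the TCP and whose axes are the tool frame's). Camera axes: x right, y down, z forward; pixel columns grow to the right and rows downward; lengths in m; the calibration is good to about 2 mm. A picture is of the moment at which its call begins: read the wrist's pose just before it. camera_info takes no time and is no camera call.
- arm.sign_off(): hands the job in, once; it reports no verdict.
The state is a dict: "clock": time; "joints": joint angles; "dq": joint speeds; "joint_efforts": joint torques, N m; "position": TCP position; "ee_rot": TCP orientation; "force": force on the tool from outside, world axes, zero at the start; "ft_torque": the same for the moment, N m; "width": opening from 0.0 (shut) to 1.0 (fully open).
Only numpy, scipy, OpenCV 4.12 (cv2) and the standard library are available. Lean on these libraries where they do the work, as an engineer would, in place of code of your own. Each camera call takes 0.05 s, during which the arm holds its last target. There are 200 camera calls.

### The job

Dry-fit the four loose spruce braces in the open, tapered psaltery frame so that its soundboard can go on: lay each one squarely across the frame at the pencilled place where its length fits, from the longest at the wide end to the shortest at the narrow end, right way up with both ends resting on the linings and its top flush with the rim. Leave the sanding block and the brown offcut lying beside the work where they are.

Things in the scene. Friction and masses are not known exactly. Their poses are not given: they have to be found in the camera images.
- brace_1: the longest of four loose pale spruce braces: bar 186 mm long, 16 wide, 22 deep, 48 g, lying right way up (flat top up). Underside cut away at both ends: tongues 26 mm long, 10 mm high, their undersides 12 mm above the belly it lies on. Origin: centre of the belly's underside. y along its length, x across its width, z up; both ends alike
- brace_2: the second longest of four loose pale spruce braces: bar 156 mm long, 16 wide, 22 deep, 43 g, lying right way up (flat top up). Underside cut away at both ends: tongues 26 mm long, 10 mm high, their undersides 12 mm above the belly it lies on. Origin: centre of the belly's underside. y along its length, x across its width, z up; both ends alike
- brace_3: the second shortest of four loose pale spruce braces: bar 126 mm long, 16 wide, 22 deep, 39 g, lying right way up (flat top up). Underside cut away at both ends: tongues 26 mm long, 10 mm high, their undersides 12 mm above the belly it lies on. Origin: centre of the belly's underside. y along its length, x across its width, z up; both ends alike
- brace_4: the shortest of four loose pale spruce braces: bar 96 mm long, 16 wide, 22 deep, 34 g, lying right way up (flat top up). Underside cut away at both ends: tongues 26 mm long, 10 mm high, their undersides 12 mm above the belly it lies on. Origin: centre of the belly's underside. y along its length, x across its width, z up; both ends alike
- psaltery: open tapered frame (tray) fixed on the bench, rim 48 mm high. Origin mid-length on the bench; x along it to the wide end, z up. 292 mm long, outside 243 mm wide at the wide end, 112 at the narrow. Sides 10 mm thick; dark end blocks, inner faces at x = +-124. Inside each side runs a kerfed lining (ledge) 18 mm wide, top at z = 38 mm. Floor 4 mm thick. Inner width 155 mm + x/2
- mark_1: pencilled place nearest the wide end; on each side two lines 17 mm apart over lining and rim, a cross between them on the rim. Origin: on the frame's centre line midway between the lines, at lining-top height (z = 38 mm); x to the wide end, y across. Inner width here 200 mm. A brace in place lies along y, its origin 12 mm below this one, its top level with the rim
- mark_2: pencilled place second from the wide end; on each side two lines 17 mm apart over lining and rim, a cross between them on the rim. Origin: on the frame's centre line midway between the lines, at lining-top height (z = 38 mm); x to the wide end, y across. Inner width here 170 mm. A brace in place lies along y, its origin 12 mm below this one, its top level with the rim
- mark_3: pencilled place third from the wide end; on each side two lines 17 mm apart over lining and rim, a cross between them on the rim. Origin: on the frame's centre line midway between the lines, at lining-top height (z = 38 mm); x to the wide end, y across. Inner width here 140 mm. A brace in place lies along y, its origin 12 mm below this one, its top level with the rim
- mark_4: pencilled place nearest the narrow end; on each side two lines 17 mm apart over lining and rim, a cross between them on the rim. Origin: on the frame's centre line midway between the lines, at lining-top height (z = 38 mm); x to the wide end, y across. Inner width here 110 mm. A brace in place lies along y, its origin 12 mm below this one, its top level with the rim
- sand_block: bystander: tan sanding block 45x85x28 mm lying at the near side between frame and braces; origin at the centre of its underside. Not part of the job
- offcut_2: bystander: reddish-brown wood offcut 30x75x22 mm lying at the far side between frame and braces; origin at the centre of its underside. Not part of the job

How it is judged:
At the end, for the whole second after the job is handed in: Each brace rests, released and still, on the linings at its own mark: centred within 12 mm, along the mark's line within 0.15 rad, level within 0.08 rad and right way up, its top flush with the rim within 4 mm (horizontal distance between brace_1 and mark_1 below 0.012 m and angle between the y axis of brace_1 and the y axis of mark_1, either way round below 0.15 rad and z of brace_1 in the frame of mark_1 between -0.016 and -0.008 m and angle between each of brace_1, brace_2, brace_3, brace_4's own z axis and vertical below 0.08 rad and linear speed of each of brace_1, brace_2, brace_3, brace_4 below 0.02 m/s and angular speed of each of brace_1, brace_2, brace_3, brace_4 below 0.2 rad/s and horizontal distance between brace_2 and mark_2 below 0.012 m and angle between the y axis of brace_2 and the y axis of mark_2, either way round below 0.15 rad and z of brace_2 in the frame of mark_2 between -0.016 and -0.008 m and horizontal distance between brace_3 and mark_3 below 0.012 m and angle between the y axis of brace_3 and the y axis of mark_3, either way round below 0.15 rad and z of brace_3 in the frame of mark_3 between -0.016 and -0.008 m and horizontal distance between brace_4 and mark_4 below 0.012 m and angle between the y axis of brace_4 and the y axis of mark_4, either way round below 0.15 rad and z of brace_4 in the frame of mark_4 between -0.016 and -0.008 m); the robot touches nothing.
It fails at once if the sanding block is shifted or tipped (distance of sand_block from where it was at the start of the episode above 0.03 m or angle between sand_block's own z axis and vertical above 0.5 rad).
It fails at once if the brown offcut is shifted or tipped (distance of offcut_2 from where it was at the start of the episode above 0.03 m or angle between offcut_2's own z axis and vertical above 0.5 rad).
It also fails if it takes over 106 s, if anything falls off the work surface, if the arm or the gripper's body presses on something with over 40 N, if the wrist force passes 120 N, or if a joint passes its speed limit or range.

## Working session

There is one attempt and no reset: what is moved stays moved. The work goes in short steps, Python scripts to look and compute and a tool call to move; the robot and the scene stay as the last step left them, time stands still between calls to the robot, and variables do not carry over. Pictures are saved under pics/ and viewed, about 12 in all and at most 16, crops included, and the job is handed in when it is done.

Besides the shell and the picture viewer there is one more tool, called after "Request:" as a command line: name --argument value ..., lists and objects as JSON in quotes. carry_out: Moves the arm, as the interface text tells. Shifts and turns lie within -1 to 1; 1 stands for 0.1 m of shift or 45 degrees of turn. Its arguments: {"type":"object","properties":{"steps":{"type":"array","items":{"type":"number"}},"grip_force":{"type":"number"}},"required":["steps"]}

```bash
ls; mkdir -p pics
cat > h.py <<'E'
import numpy as np, cv2
from cell import arm, get_image, camera_info
from scipy.spatial.transform import Rotation as Ro
def cam(name):
    s=arm.observe(); rgb,d=get_image(name); c=camera_info(name)
    f=rgb.shape[0]/2/np.tan(np.radians(c["fovy"])/2)
    if name=="wrist":
        T=np.array(c["tool_from_camera"]); Rt=Ro.from_rotvec(s["ee_rot"]).as_matrix()
        R=Rt@T[:3,:3]; t=Rt@T[:3,3]+np.array(s["position"])
    else:
        R=np.array(c["R"]).T; t=-R@np.array(c["t"])
    v,u=np.mgrid[:rgb.shape[0],:rgb.shape[1]]
    P=np.stack([(u-c["cx"])*d/f,(v-c["cy"])*d/f,d],-1)@R.T+t
    P[d==0]=np.nan
    return rgb,d,P
def save(rgb,n): cv2.imwrite("pics/"+n,cv2.cvtColor(rgb,cv2.COLOR_RGB2BGR))
E
python3 - <<'E'
from h import *
s=arm.observe(); print({k:np.round(v,3) for k,v in s.items()}); print(arm.grip_point_offset)
for n in["top","scene"]:
    rgb,d,P=cam(n); save(rgb,n+"0.png"); np.savez(f"/tmp/{n}",rgb=rgb,P=P)
    print(n,np.round(P[::64,::64],2).tolist() if n=="top" else "")
E
```

```text
pics
{'clock': np.float64(0.0), 'joints': array([-1.325,  0.435,  0.025,  1.574, -0.012,  1.134, -0.075]), 'dq': array([ 0.   , -0.   ,  0.   , -0.001, -0.002, -0.002, -0.001]), 'joint_efforts': array([-0.0000e+00, -6.6784e+01,  9.8500e-01, -3.1446e+01, -6.0000e-02,
        4.3000e-02,  0.0000e+00]), 'position': array([0.213, 0.587, 0.226]), 'ee_rot': array([-1.555,  0.274, -0.274]), 'force': array([-0.303,  0.518, -0.695]), 'ft_torque': array([-0.013,  0.02 ,  0.045]), 'width': np.float64(1.001)}
0.0188
top [[[1.04, 0.55, 0.33], [1.04, 0.39, 0.32], [1.07, 0.26, 0.27], [1.04, 0.08, 0.29], [0.99, -0.07, 0.34], [0.99, -0.23, 0.33], [1.03, -0.41, 0.27], [0.82, -0.41, 0.53]], [[1.03, 0.71, 0.08], [1.0, 0.5, 0.1], [0.9, 0.26, 0.24], [0.92, 0.1, 0.2], [0.91, -0.07, 0.2], [0.95, -0.26, 0.11], [1.01, -0.49, -0.0], [1.06, -0.77, -0.11]], [[0.79, 0.65, 0.14], [0.78, 0.47, 0.14], [0.83, 0.34, -0.0], [0.78, 0.12, 0.1], [0.78, -0.06, 0.06], [0.76, -0.25, 0.1], [0.98, -0.65, -0.5], [0.94, -0.9, -0.44]], [[0.64, 0.72, 0.01], [0.63, 0.53, 0.01], [0.61, 0.32, 0.05], [0.61, 0.14, 0.0], [0.6, -0.05, 0.0], [0.59, -0.25, 0.0], [0.75, -0.73, -0.82], [0.62, -0.76, -0.24]], [[0.45, 0.7, 0.01], [0.44, 0.51, 0.02], [0.43, 0.33, 0.0], [0.42, 0.14, 0.05], [0.41, -0.04, -0.0], [0.4, -0.23, 0.0], [0.42, -0.68, -0.82], [0.39, -0.79, -0.38]], [[0.27, 0.68, 0.02], [0.26, 0.5, 0.02], [0.25, 0.33, -0.0], [0.24, 0.15, 0.0], [0.23, -0.03, 0.0], [0.22, -0.21, 0.0], [0.12, -0.65, -0.82], [0.1, -0.96, -0.82]]]
scene
```

View pics/top0.png

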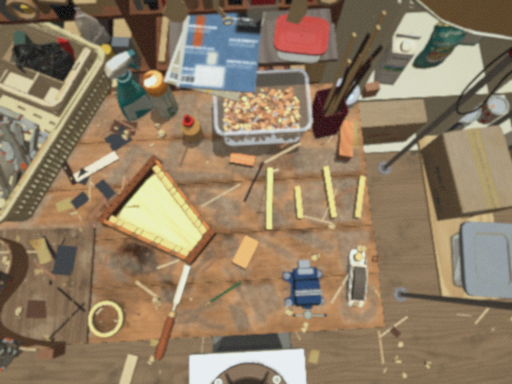

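View pics/scene0.png

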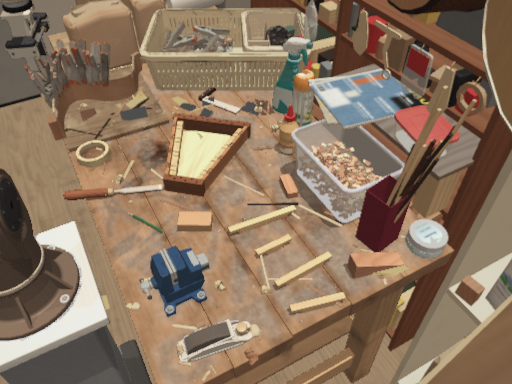

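The top view shows the frame round pixel (157,210) with its wide end toward the lower right or upper left. The braces are at (270,198) longest, (298,203) shortest, (328,192) and (360,197). The sanding block is at (245,250) and the offcut at (242,160).

Run:
```python
from h import *
z=np.load("/tmp/top.npz"); rgb,P=z["rgb"],z["P"]
c=camera_info("top"); R=np.array(c["R"]);t=np.array(c["t"]); f=192/np.tan(np.radians(c["fovy"])/2)
p=R@np.array([.213,.587,.226])+t; print("tcp px",p[:2]/p[2]*f+[c["cx"],c["cy"]],"cam at",-R.T@t, "mm/px",1000*p[2]/f)
hsv=cv2.cvtColor(rgb,cv2.COLOR_RGB2HSV)
for lab,box in dict(b1=(262,165,280,232),b4=(290,182,306,222),b2=(320,162,340,222),b3=(352,172,370,222),sand=(230,232,262,272),off=(226,150,258,170)).items():
    u0,v0,u1,v1=box; Q=P[v0:v1,u0:u1]; H=hsv[v0:v1,u0:u1]
    m=(Q[...,2]>0.014)
    if lab[0]=="b": m&=(H[...,2]>150)
    q=Q[m]; r=cv2.minAreaRect((q[:,:2]*1000).astype(np.float32))
    print(lab,m.sum(),"c",np.round(r[0],1),"sz",np.round(r[1],1),"ang",round(r[2],1),"z",np.round(np.median(q[:,2]),4), "mean",np.round(q.mean(0),4))
# frame
u0,v0,u1,v1=92,148,222,270; Q=P[v0:v1,u0:u1]; m=(Q[...,2]>0.043)&(Q[...,2]<.06)
n,l,st,_=cv2.connectedComponentsWithStats(m.astype(np.uint8)); k=1+np.argmax(st[1:,4]); q=Q[l==k]
h=cv2.convexHull((q[:,:2]*1000).astype(np.float32)); e=cv2.approxPolyDP(h,12,True); print(np.round(e[:,0]),np.median(q[:,2]))
big=cv2.resize(rgb[140:280,85:385],None,fx=2.66,fy=2.66,interpolation=cv2.INTER_CUBIC); save(big,"crop0.png")
w,_,_=cam("wrist"); save(w,"w0.png")
```

```text
tcp px [-21.52613246 355.41777672] cam at [ 0.34604685 -0.04006358  1.13828379] mm/px 2.2265006215689764
b1 332 c [578.2 -91.1] sz [ 16.1 185.3] ang 85.4 z 0.0221 mean [ 0.5775 -0.0911  0.0221]
b4 185 c [ 561.6 -177.1] sz [96.6 16.4] ang 1.2 z 0.0221 mean [ 0.5607 -0.1768  0.0223]
b2 304 c [ 588.3 -271.1] sz [156.5  17. ] ang 3.9 z 0.0222 mean [ 0.5869 -0.2707  0.022 ]
b3 250 c [ 567.8 -359. ] sz [ 17.4 125.5] ang 77.0 z 0.0225 mean [ 0.5671 -0.3581  0.0222]
sand 479 c [424.  -12.8] sz [45.  83.8] ang 60.6 z 0.0281 mean [ 0.4237 -0.0128  0.028 ]
off 251 c [702.7 -16.6] sz [75.  31.4] ang 76.6 z 0.0222 mean [ 0.702  -0.0164  0.0219]
[[720. 246.]
 [538. 407.]
 [399. 143.]
 [482.  70.]] 0.048109359975646804
```

View pics/w0.png

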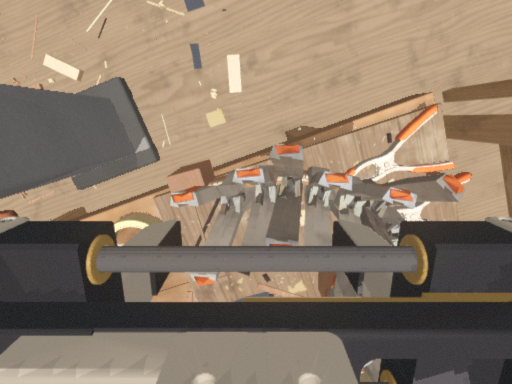

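The corner fit gives the frame origin at about (0.535, 0.2165) with its x axis at 49.4°. The marks lie at x = 90, 30, -30 and -90 mm along it. I'll lift clear of the clamp rack and go over to brace_1.

Request:
carry_out --steps '[0.5,0,0,0.8,0,0.5,0,0,0.8,0,0.5,0,0,0.8,0]' --grip_force 15

```text
clock: 0.45
position: [0.2143, 0.5893, 0.3115]
ee_rot: [-1.546, 0.273, -0.274]
force: [0.7, 0.2, 0.2]
width: 0.788
```

Request:
carry_out --steps '[0.5,0.5,-1,0,0,0.5,0.5,-1,0,0,0.5,0.5,-1,0,0]'

```text
clock: 0.75
position: [0.2672, 0.4823, 0.3064]
ee_rot: [-1.555, 0.277, -0.28]
force: [0.5, 0.4, -0.1]
width: 0.535
```

Request:
carry_out --steps '[0.5,0.5,-1,0,0,0.5,0.5,-1,0,0,0.5,0.5,-1,0,0]'

```text
clock: 1.05
position: [0.3165, 0.3822, 0.3065]
ee_rot: [-1.555, 0.278, -0.28]
force: [0.4, 1.0, 0.4]
width: 0.501
```

Request:
carry_out --steps '[0.5,0.5,-1,0,0,0.5,0.5,-1,0,0,0.5,0.5,-1,0,0]'

```text
clock: 1.35
position: [0.3659, 0.2826, 0.3066]
ee_rot: [-1.554, 0.278, -0.28]
force: [0.1, -0.3, -0.5]
width: 0.499
```

Request:
carry_out --steps '[0.5,0.5,-0.6,0,0,0.5,0.5,-0.6,0,0,0.5,0.5,-0.6,0,0]'

```text
clock: 1.65
position: [0.4158, 0.2243, 0.3065]
ee_rot: [-1.554, 0.278, -0.279]
force: [-0.7, 0.6, 0.6]
width: 0.498
```

Run:
```python
from h import *
rgb,d,P=cam("wrist"); save(rgb,"w1.png"); np.savez("/tmp/w1",rgb=rgb,P=P)
m=(P[...,2]>0.044)&(P[...,2]<.053)
n,l,st,_=cv2.connectedComponentsWithStats(m.astype(np.uint8)); k=1+np.argmax(st[1:,4]); q=P[l==k]
h=cv2.convexHull((q[:,:2]*1000).astype(np.float32)); e=cv2.approxPolyDP(h,12,True); print(st[k],np.round(e[:,0]),np.median(q[:,2]))
```

```text
[ 185  172  211   56 2261] [[538. 408.]
 [398. 146.]
 [470.  82.]
 [568. 381.]] 0.04753360502318249
```

View pics/w1.png

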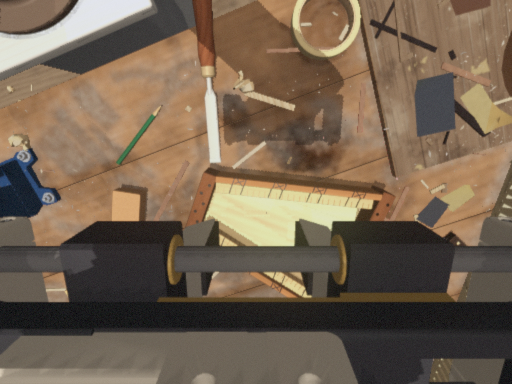

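The wrist depth agrees with the frame fit to about 2 mm: the corners come out at (538,408) and (398,146). Going to brace_1.

Request:
carry_out --steps '[0.5,0.41,-0.8,0,0.1,0.5,0.41,-0.8,0,0.1,0.5,0.41,-0.8,0,0.1]'

```text
clock: 2.0
position: [0.4562, 0.1438, 0.3067]
ee_rot: [-1.561, 0.216, -0.217]
force: [-0.1, 1.1, -0.4]
width: 0.501
```

Request:
carry_out --steps '[0.5,0.41,-0.8,0,0.1,0.5,0.41,-0.8,0,0.1,0.5,0.41,-0.8,0,0.1]'

```text
clock: 2.3
position: [0.4971, 0.0639, 0.3066]
ee_rot: [-1.567, 0.154, -0.156]
force: [-0.2, -0.3, -0.1]
width: 0.5
```

Request:
carry_out --steps '[0.5,0.41,-0.8,-0.7,0.1,0.5,0.41,-0.8,-0.7,0.1,0.5,0.41,-0.8,-0.7,0.1]'

```text
clock: 2.6
position: [0.5361, -0.0144, 0.2336]
ee_rot: [-1.571, 0.094, -0.088]
force: [-0.5, -0.6, -0.3]
width: 0.498
```

Request:
carry_out --steps '[0.5,0.4,-0.745,-0.7,0.042,0.5,0.4,-0.745,-0.7,0.042,0.5,0.4,-0.745,-0.7,0.042,0.5,0.4,-0.745,-0.7,0.042]'

```text
clock: 3.0
position: [0.5762, -0.0864, 0.1651]
ee_rot: [-1.57, 0.066, -0.061]
force: [-0.3, -0.1, 0.8]
width: 0.498
```

Run:
```python
from h import *
s=arm.observe(); print(np.round(s["position"],4), s["clock"])
z=Ro.from_rotvec(s["ee_rot"]).as_matrix(); print("jaw ang",np.degrees(np.arctan2(z[1,2],z[0,2])),"down",z[:,1], "j",np.round(s["joints"],2))
rgb,d,P=cam("wrist"); save(rgb,"w2.png")
```

```text
[ 0.5762 -0.0864  0.1651] 3.0
jaw ang 85.3328710881031 down [-3.13850823e-03  3.94994582e-04 -9.99994997e-01] j [-0.24  0.44  0.42  1.78 -0.21  0.97  1.75]
```

View pics/w2.png

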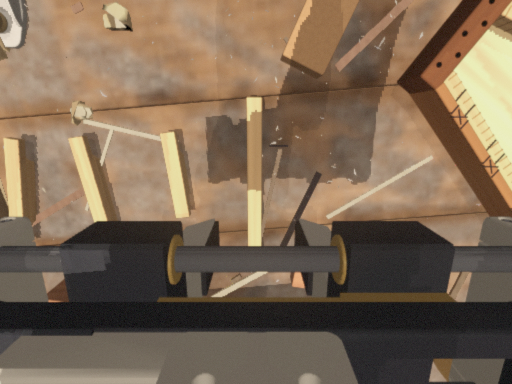

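The picture shows brace_1 running straight between the fingers (column 256). I'll correct about 4 mm in y, descend and grasp.

Request:
carry_out --steps '[0.5,0,-0.03,-0.5,0,0.5,0,-0.03,-1,0,0.5,0,-0.03,-1,0,0.5,0,-0.03,-1,0]'

```text
clock: 3.45
position: [0.5769, -0.0883, 0.068]
ee_rot: [-1.569, 0.062, -0.061]
force: [0.4, -0.6, -0.1]
width: 0.5
```

Request:
carry_out --steps '[0.5,0,0,-0.2,0,0.5,0,0,-0.4,0,0.5,0,0,-0.5,0,0.5,0,0,-0.57,0,0.5,0,0,-0.57,0]'

```text
clock: 3.95
position: [0.5773, -0.0898, 0.0106]
ee_rot: [-1.57, 0.062, -0.064]
force: [0.7, -0.1, 0.3]
width: 0.497
```

Request:
carry_out --steps '[0,0,0,0,0,0,0,0,0,0,0,0,0,0,0,0,0,0,0,0,0,0,0,0,0,0,0,0,0,0,0,0,0,0,0]'

```text
clock: 4.65
position: [0.5767, -0.0901, 0.01]
ee_rot: [-1.57, 0.063, -0.063]
force: [-0.5, 0.4, 5.0]
width: 0.17
```

Request:
carry_out --steps '[0,0,0,0.3,0,0,0,0,0.7,0,0,0,0,1,0,0,0,0,1,0,0,0,0,1,0]'

```text
clock: 5.15
position: [0.5768, -0.09, 0.1099]
ee_rot: [-1.57, 0.062, -0.064]
force: [-0.2, -0.2, -1.1]
width: 0.175
```

Gripped at 16 mm. Carrying it to mark_1.

Request:
carry_out --steps '[0,0,0.3,0.3,-0.1,0,0.04,0.7,0.3,-0.2,0,0.04,0.94,0.3,-0.2,0,0.04,0.94,0.3,-0.2]'

```text
clock: 5.55
position: [0.5797, 0.0092, 0.1377]
ee_rot: [-1.562, 0.184, -0.179]
force: [-0.7, 0.1, -0.6]
width: 0.172
```

Request:
carry_out --steps '[0,0.04,0.47,0,-0.1,0,0.04,0.94,0,-0.2,0,0.04,0.94,0,-0.2]'

```text
clock: 5.85
position: [0.5832, 0.1062, 0.1375]
ee_rot: [-1.547, 0.307, -0.301]
force: [0.1, 0.8, -0.6]
width: 0.169
```

Request:
carry_out --steps '[0,0.04,0.47,0,-0.1,0,0.04,0.94,0,-0.2,0,0.04,0.94,0,-0.2]'

```text
clock: 6.15
position: [0.5868, 0.2002, 0.1374]
ee_rot: [-1.527, 0.429, -0.423]
force: [-0.3, 0.4, -0.8]
width: 0.177
```

Request:
carry_out --steps '[0,0.04,0.47,0,-0.1,0,0.04,0.9,0,-0.2,0,0.04,0.93,0,-0.2,0,0.04,0.93,0,-0.2,0,0.04,0.93,0,-0.2]'

```text
clock: 6.65
position: [0.5926, 0.2826, 0.1387]
ee_rot: [-1.501, 0.555, -0.555]
force: [0.1, -0.6, -0.8]
width: 0.168
```

```bash
cat >> h.py <<'E'
O=np.array([.5348,.2165]); A=np.radians(49.4); X=np.array([np.cos(A),np.sin(A)])
def mk(i): return O+X*[0,.09,.03,-.03,-.09][i]
def st(i=None):
    s=arm.observe(); z=Ro.from_rotvec(s["ee_rot"]).as_matrix()
    print(s["clock"],"pos",np.round(s["position"],4),"jaw",round(np.degrees(np.arctan2(z[1,2],z[0,2])),2),"tilt",np.round(z[:2,1],4),"j",np.round(s["joints"],2))
    if i: print("mark",np.round(mk(i),4),"err",np.round(mk(i)-s["position"][:2],4))
E
python3 - <<'E'
from h import *
st(1)
rgb,d,P=cam("top"); save(cv2.resize(rgb[110:290,60:300],None,fx=3.3,fy=3.3,interpolation=cv2.INTER_CUBIC),"t1.png"); w,_,_=cam("wrist"); save(w,"w3.png")
E
```

```text
6.65 pos [0.5926 0.2826 0.1387] jaw 49.36 tilt [-0.0011 -0.002 ] j [-0.88  0.61  0.55  1.62 -0.36  1.02  0.65]
mark [0.5934 0.2848] err [0.0008 0.0022]
```

View pics/w3.png

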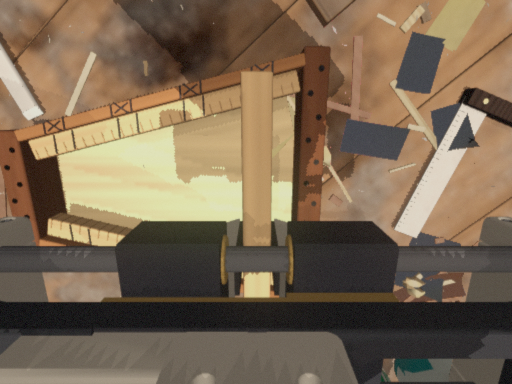

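Request:
carry_out --steps '[0,0.01,0.02,-0.4,0,0,0.01,0.02,-0.7,0,0,0.01,0.02,-0.7,0]'

```text
clock: 7.05
position: [0.5911, 0.2845, 0.066]
ee_rot: [-1.504, 0.56, -0.552]
force: [0.2, -1.2, -1.0]
width: 0.173
```

Request:
carry_out --steps '[0,0,0,-0.1,0,0,0,0,-0.2,0,0,0,0,-0.27,0,0,0,0,-0.31,0,0,0,0,-0.31,0]'

```text
clock: 7.55
position: [0.5935, 0.2869, 0.0385]
ee_rot: [-1.499, 0.555, -0.554]
force: [-1.0, 1.3, -0.2]
width: 0.175
```

```bash
python3 -c "
from h import *
st(1);print(arm.observe()['force'],arm.observe()['width'])"
```

```text
7.55 pos [0.5935 0.2869 0.0385] jaw 49.41 tilt [-0.0003 -0.0001] j [-0.84  0.72  0.49  1.69 -0.43  0.84  0.7 ]
mark [0.5934 0.2848] err [-0.0001 -0.002 ]
[-1.00955441  1.33537089 -0.23673361] 0.17451299521861177
```

Lower the last 2 mm, release with a small opening, and lift.

Request:
carry_out --steps '[0,0,-0.02,-0.02,0,0,0,-0.02,-0.02,0,0.23,0,-0.02,-0.02,0,0.23,0,-0.02,-0.02,0,0.23,0,-0.02,-0.02,0,0.23,0,-0.02,0.2,0,0.23,0,-0.02,0.5,0,0.23,0,-0.02,0.9,0,0.4,0,-0.02,0.9,0,0.5,0,-0.02,0.9,0]'

```text
clock: 8.55
position: [0.5942, 0.2852, 0.1299]
ee_rot: [-1.497, 0.553, -0.555]
force: [-0.1, -0.9, -0.2]
width: 0.355
```

```bash
cat >> h.py <<'E'
def braces(P,rgb):
    "pale things with top near rim height inside the frame, frame coordinates in mm"
    F=(P[...,:2]-O)@np.array([X,[-X[1],X[0]]]).T*1000
    m=(abs(P[...,2]-.048)<.006)&(abs(F[...,0])<116)&(abs(F[...,1])<F[...,0]/4+74)
    m=cv2.morphologyEx(m.astype(np.uint8),cv2.MORPH_OPEN,np.ones((2,2)))
    n,l,s,_=cv2.connectedComponentsWithStats(m)
    for k in range(1,n):
        if s[k,4]>60:
            q=F[l==k]; r=cv2.minAreaRect(q.astype(np.float32)); print("in frame c",np.round(r[0],1),"sz",np.round(r[1],1),"ang",round(r[2],1),"z",np.round(np.percentile(P[l==k][:,2],[5,50,95])*1000,1))
E
python3 - <<'E'
from h import *
st()
rgb,d,P=cam("top"); braces(P,rgb); save(cv2.resize(rgb[130:290,60:270],None,fx=3.7,fy=3.7,interpolation=cv2.INTER_CUBIC),"t2.png")
E
```

```text
8.55 pos [0.5942 0.2852 0.1299] jaw 49.41 tilt [0.002  0.0014] j [-0.88  0.62  0.55  1.63 -0.37  1.    0.65]
in frame c [ 65.9 -51.8] sz [42.7 89. ] ang 47.8 z [nan nan nan]
in frame c [87.5 69.1] sz [16.2 42.3] ang 2.7 z [31.4 47.2 50.6]
```

View pics/t2.png

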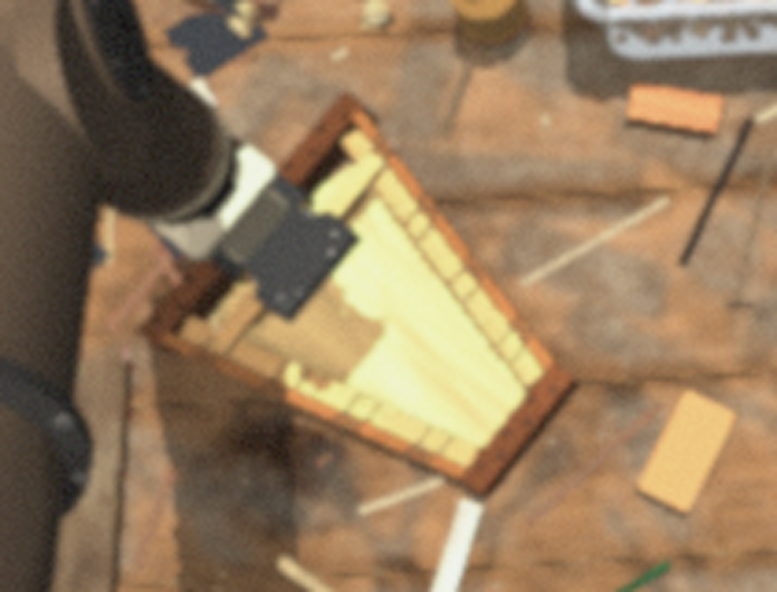

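Brace_1 is in place at about x = 88–90 mm along the frame, top near z = 47–48 mm. On to brace_2.

Request:
carry_out --steps '[0.5,0,-0.4,0.2,0.07,0.5,0,-0.9,0.2,0.165,0.5,0,-0.92,0.2,0.165]'

```text
clock: 8.9
position: [0.5939, 0.1838, 0.1487]
ee_rot: [-1.526, 0.458, -0.46]
force: [-0.3, -1.1, -0.4]
width: 0.499
```

Request:
carry_out --steps '[0.5,0,-0.5,0,0.1,0.5,0,-0.93,0,0.165,0.5,0,-0.93,0,0.165]'

```text
clock: 9.2
position: [0.593, 0.0913, 0.1481]
ee_rot: [-1.545, 0.36, -0.359]
force: [0.5, -0.4, -0.3]
width: 0.501
```

Request:
carry_out --steps '[0.5,0,-0.5,0,0.1,0.5,0,-0.93,0,0.165,0.5,0,-0.93,0,0.165]'

```text
clock: 9.5
position: [0.5926, -0.0014, 0.1482]
ee_rot: [-1.56, 0.258, -0.258]
force: [0.0, 0.0, -0.3]
width: 0.498
```

Request:
carry_out --steps '[0.5,0,-0.5,0,0.1,0.5,0,-0.93,0,0.165,0.5,0,-0.93,0,0.165]'

```text
clock: 9.8
position: [0.5921, -0.0942, 0.1482]
ee_rot: [-1.569, 0.157, -0.156]
force: [0.1, -0.5, -0.2]
width: 0.506
```

Request:
carry_out --steps '[0.5,0,-0.5,0,0.1,0.5,0,-0.93,0,0.165,0.5,0,-0.93,0,0.165]'

```text
clock: 10.1
position: [0.5917, -0.1871, 0.1482]
ee_rot: [-1.574, 0.056, -0.054]
force: [-1.0, -0.3, -0.2]
width: 0.5
```

Request:
carry_out --steps '[0.5,-0.05,-0.5,0,0.1,0.5,-0.05,-0.93,0,0.165,0.5,-0.05,-0.93,0,0.165,0.5,-0.05,-0.93,0,0.165,0.5,-0.05,-0.93,0,0.165]'

```text
clock: 10.6
position: [0.5887, -0.2703, 0.1478]
ee_rot: [-1.568, -0.053, 0.055]
force: [-0.0, 1.2, -0.0]
width: 0.498
```

```bash
cat >> h.py <<'E'
def loose(P,rgb):
    "pale bars at z about 22 mm on the bench"
    hsv=cv2.cvtColor(rgb,cv2.COLOR_RGB2HSV)
    m=(abs(P[...,2]-.022)<.006)&(hsv[...,2]>120)&(P[...,0]>.45)&(P[...,0]<.7)&(P[...,1]<-.03)&(P[...,1]>-.42)
    n,l,s,_=cv2.connectedComponentsWithStats(m.astype(np.uint8))
    for k in range(1,n):
        if s[k,4]>60:
            r=cv2.minAreaRect((P[l==k][:,:2]*1000).astype(np.float32)); print("loose c",np.round(r[0],1),"sz",np.round(r[1],1),"ang",round(r[2],1))
E
python3 - <<'E'
from h import *
st()
rgb,d,P=cam("top"); braces(P,rgb); loose(P,rgb)
E
```

```text
10.6 pos [ 0.5887 -0.2703  0.1478] jaw 93.95 tilt [-0.0013  0.0016] j [ 0.1   0.56  0.39  1.63 -0.24  1.    2.2 ]
in frame c [87.3 -1.5] sz [183.7  16.2] ang 89.1 z [nan nan nan]
loose c [ 561.8 -177.1] sz [96.4 16.2] ang 1.6
```

Brace_1 measures (87, -1.5) mm against (90, 0), about 1° off, which is well within tolerance. Grasping brace_2.

Request:
carry_out --steps '[0.5,0,0,-0.5,0,0.5,0,0,-0.9,0,0.5,0,0,-0.9,0,0.5,0,0,-0.9,0]'

```text
clock: 11.05
position: [0.5888, -0.271, 0.059]
ee_rot: [-1.569, -0.054, 0.056]
force: [1.2, -0.5, 0.6]
width: 0.499
```

Request:
carry_out --steps '[0.5,0,0,-0.2,0,0.5,0,0,-0.4,0,0.5,0,0,-0.48,0,0.5,0,0,-0.48,0]'

```text
clock: 11.45
position: [0.5892, -0.272, 0.0117]
ee_rot: [-1.57, -0.055, 0.054]
force: [-0.7, -0.3, 0.7]
width: 0.498
```

Request:
carry_out --steps '[0,0,0,0,0,0,0,0,0,0,0,0,0,0,0,0,0,0,0,0,0,0,0,0,0,0,0,0,0,0,0,0,0,0,0]'

```text
clock: 12.15
position: [0.5889, -0.2722, 0.0112]
ee_rot: [-1.57, -0.055, 0.054]
force: [-1.0, 0.4, 5.4]
width: 0.172
```

Request:
carry_out --steps '[0,0,0,0.3,0,0,0,0,0.7,0,0,0,0,1,0,0,0,0,1,0,0,0,0,1,0]'

```text
clock: 12.65
position: [0.5889, -0.2722, 0.1111]
ee_rot: [-1.57, -0.055, 0.053]
force: [-0.3, 0.4, -0.6]
width: 0.17
```

Request:
carry_out --steps '[0,0,0.3,0.3,-0.07,0,-0.06,0.7,0.3,-0.165,0,-0.06,0.85,0.3,-0.165]'

```text
clock: 12.95
position: [0.5819, -0.1824, 0.1394]
ee_rot: [-1.567, 0.049, -0.045]
force: [-0.4, 0.9, -1.4]
width: 0.168
```

Request:
carry_out --steps '[0,-0.03,0.43,0,-0.08,0,-0.06,0.85,0,-0.165,0,-0.06,0.85,0,-0.165]'

```text
clock: 13.25
position: [0.5758, -0.094, 0.1385]
ee_rot: [-1.562, 0.147, -0.14]
force: [0.5, -0.3, -1.3]
width: 0.168
```

Request:
carry_out --steps '[0,-0.03,0.43,0,-0.08,0,-0.06,0.85,0,-0.165,0,-0.06,0.85,0,-0.165]'

```text
clock: 13.55
position: [0.5695, -0.0095, 0.1387]
ee_rot: [-1.554, 0.248, -0.241]
force: [0.6, 0.5, -1.0]
width: 0.174
```

Request:
carry_out --steps '[0,-0.03,0.43,0,-0.08,0,-0.06,0.85,0,-0.165,0,-0.06,0.85,0,-0.165]'

```text
clock: 13.85
position: [0.5632, 0.0753, 0.1388]
ee_rot: [-1.541, 0.349, -0.343]
force: [-1.1, -0.5, -1.3]
width: 0.171
```

Request:
carry_out --steps '[0,-0.03,0.43,0,-0.08,0,-0.06,0.85,0,-0.165,0,-0.06,0.85,0,-0.165]'

```text
clock: 14.15
position: [0.5569, 0.1601, 0.1388]
ee_rot: [-1.523, 0.45, -0.444]
force: [-1.1, -0.8, -0.8]
width: 0.172
```

Request:
carry_out --steps '[0,-0.03,0.43,0,-0.08,0,-0.05,0.8,0,-0.165,0,-0.05,0.86,0,-0.165,0,-0.05,0.86,0,-0.165,0,-0.05,0.86,0,-0.165]'

```text
clock: 14.65
position: [0.5536, 0.2369, 0.14]
ee_rot: [-1.501, 0.555, -0.554]
force: [0.0, -0.8, -0.8]
width: 0.168
```

```bash
python3 -c "
from h import *
st(2)"
```

```text
14.65 pos [0.5536 0.2369 0.14  ] jaw 49.41 tilt [-0.0008 -0.0017] j [-0.88  0.52  0.57  1.77 -0.34  0.95  0.69]
mark [0.5543 0.2393] err [0.0007 0.0024]
```

Request:
carry_out --steps '[0,0,0,-0.4,0,0,0,0,-0.7,0,0,0,0,-0.7,0]'

```text
clock: 14.95
position: [0.5513, 0.2357, 0.0673]
ee_rot: [-1.504, 0.56, -0.553]
force: [-0.3, -0.4, -0.6]
width: 0.174
```

Request:
carry_out --steps '[0,0,0,-0.1,0,0,0,0,-0.2,0,0,0,0,-0.28,0,0,0,0,-0.33,0,0,0,0,-0.33,0,0,0,0,-0.33,0]'

```text
clock: 15.55
position: [0.5538, 0.239, 0.038]
ee_rot: [-1.499, 0.554, -0.554]
force: [-0.3, 0.0, -0.5]
width: 0.175
```

```bash
python3 -c "
from h import *
st(2);print(arm.observe()['force'],arm.observe()['width'])"
```

```text
15.55 pos [0.5538 0.239  0.038 ] jaw 49.41 tilt [0.0003 0.0002] j [-0.82  0.65  0.49  1.84 -0.43  0.75  0.76]
mark [0.5543 0.2393] err [0.0006 0.0003]
[-0.26867884  0.03616727 -0.5102478 ] 0.1753085089590736
```

Brace_2 is over its mark within 1 mm. Release, lift, and travel to brace_3.

Request:
carry_out --steps '[0,0,0,-0.01,0,0.23,0,0,-0.01,0,0.23,0,0,-0.01,0,0.23,0,0,-0.01,0,0.23,0,0,0.2,0,0.23,0,0,0.5,0,0.23,0,0,1,0,0.4,0,0,1,0,0.5,0,0,1,0]'

```text
clock: 16.45
position: [0.5544, 0.2393, 0.139]
ee_rot: [-1.496, 0.553, -0.555]
force: [-0.2, 0.2, -1.0]
width: 0.351
```

Request:
carry_out --steps '[0.5,0,-0.4,0.2,0.05,0.5,0.03,-0.9,0.2,0.1,0.5,0.03,-1,0.2,0.1]'

```text
clock: 16.75
position: [0.5565, 0.132, 0.1574]
ee_rot: [-1.516, 0.498, -0.498]
force: [-0.1, -0.8, 0.1]
width: 0.495
```

Request:
carry_out --steps '[0.5,0.02,-0.5,0,0.05,0.5,0.03,-1,0,0.1,0.5,0.03,-1,0,0.1]'

```text
clock: 17.05
position: [0.5586, 0.03, 0.1571]
ee_rot: [-1.53, 0.44, -0.44]
force: [-0.7, -1.0, 0.7]
width: 0.497
```

Request:
carry_out --steps '[0.5,0.02,-0.5,0,0.05,0.5,0.03,-1,0,0.1,0.5,0.03,-1,0,0.1]'

```text
clock: 17.35
position: [0.5612, -0.0698, 0.1572]
ee_rot: [-1.542, 0.379, -0.379]
force: [0.1, 0.0, 0.0]
width: 0.505
```

Request:
carry_out --steps '[0.5,0.02,-0.5,0,0.05,0.5,0.03,-1,0,0.1,0.5,0.03,-1,0,0.1]'

```text
clock: 17.65
position: [0.5636, -0.1699, 0.1572]
ee_rot: [-1.552, 0.318, -0.317]
force: [-0.4, 0.1, 0.8]
width: 0.5
```

Request:
carry_out --steps '[0.5,0.02,-0.5,0,0.05,0.5,0.03,-1,0,0.1,0.5,0.03,-1,0,0.1]'

```text
clock: 17.95
position: [0.5659, -0.2698, 0.1571]
ee_rot: [-1.561, 0.257, -0.255]
force: [0.2, -0.5, -0.1]
width: 0.503
```

Request:
carry_out --steps '[0.5,0,-0.5,0,0.05,0.5,0,-1,0,0.113,0.5,0,-1,0,0.113,0.5,0,-1,0,0.113,0.5,0,-1,0,0.113]'

```text
clock: 18.45
position: [0.5687, -0.3594, 0.1565]
ee_rot: [-1.562, 0.179, -0.177]
force: [-0.1, -0.5, 0.4]
width: 0.499
```

Run:
```python
from h import *
st()
rgb,d,P=cam("top"); braces(P,rgb); loose(P,rgb); w,_,_=cam("wrist"); save(w,"w4.png")
```

```text
18.45 pos [ 0.5687 -0.3594  0.1565] jaw 76.99 tilt [-0.0013  0.0019] j [ 0.18  0.6   0.48  1.55 -0.31  1.06  2.09]
in frame c [85.9 -2.6] sz [186.2  16. ] ang 89.3 z [31.4 46.8 51.1]
in frame c [25.5 -0. ] sz [155.9  14.9] ang 89.5 z [29.4 46.7 50.8]
loose c [ 561.6 -177. ] sz [96.3 16.1] ang 1.7
```

View pics/w4.png

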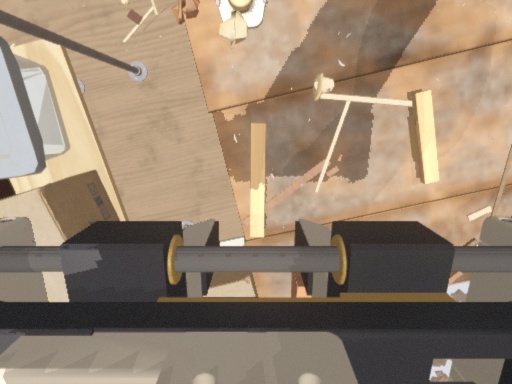

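Braces 1 and 2 sit in the frame at x = 86 and 25.5 (targets 90 and 30), square and at rim height. Brace_3 is straight between the fingers at column 258. I'll bias the next placings about 2 mm toward the wide end.

Request:
carry_out --steps '[0.5,0,0,-0.5,0,0.5,0,0,-1,0,0.5,0,0,-1,0,0.5,0,0,-1,0]'

```text
clock: 18.95
position: [0.5687, -0.3601, 0.0581]
ee_rot: [-1.563, 0.179, -0.176]
force: [-0.1, -1.0, 1.1]
width: 0.499
```

Request:
carry_out --steps '[0.5,0,0,-0.2,0,0.5,0,0,-0.4,0,0.5,0,0,-0.47,0,0.5,0,0,-0.47,0]'

```text
clock: 19.35
position: [0.5694, -0.3614, 0.0122]
ee_rot: [-1.564, 0.177, -0.179]
force: [-0.4, -0.2, -0.6]
width: 0.502
```

Request:
carry_out --steps '[0,0,0,0,0,0,0,0,0,0,0,0,0,0,0,0,0,0,0,0,0,0,0,0,0,0,0,0,0,0,0,0,0,0,0]'

```text
clock: 20.05
position: [0.5689, -0.3612, 0.0112]
ee_rot: [-1.563, 0.178, -0.179]
force: [-0.0, 1.2, 5.2]
width: 0.173
```

Request:
carry_out --steps '[0,0,0,0.3,0,0,0,0,0.7,0,0,0,0,1,0,0,0,0,1,0,0,0,0,1,0]'

```text
clock: 20.55
position: [0.5688, -0.3612, 0.1111]
ee_rot: [-1.564, 0.178, -0.179]
force: [-0.5, -0.1, -0.8]
width: 0.173
```

Run:
```python
from h import *
st()
# refit frame: outer hull of rim, length/taper known
rgb,d,P=cam("top"); braces(P,rgb)
Q=P[148:270,92:222]; m=(Q[...,2]>0.042)&(Q[...,2]<.056)
n,l,s,_=cv2.connectedComponentsWithStats(m.astype(np.uint8)); k=1+np.argmax(s[1:,4]); q=Q[l==k]
F=(q[:,:2]-O)@np.array([X,[-X[1],X[0]]]).T*1000
print("x ext",np.percentile(F[:,0],[0,.3,1,99,99.7,100]), "y at", [(x,np.round([F[abs(F[:,0]-x)<8][:,1].min(),F[abs(F[:,0]-x)<8][:,1].max()],1)) for x in(-100,-60,0,60,100)])
```

```text
20.55 pos [ 0.5688 -0.3612  0.1111] jaw 76.99 tilt [ 0.0009 -0.0003] j [ 0.2   0.65  0.47  1.6  -0.33  0.97  2.11]
in frame c [86.1 -2.5] sz [186.1  15. ] ang 89.6 z [30.6 46.7 51.3]
in frame c [25.8  0.8] sz [ 15.7 157.7] ang 0.3 z [nan nan nan]
x ext [-146.22738143 -145.32947655 -144.7353392   145.10201669  146.52072259
  147.28655604] y at [(-100, array([-63.3,  64.7])), (-60, array([-72.4,  73. ])), (0, array([-88.1,  88. ])), (60, array([-103.7,  101.3])), (100, array([-114.6,  111.9]))]
```

Request:
carry_out --steps '[0,0,0.3,0.3,-0.05,0,-0.09,0.7,0.3,-0.1,0,-0.09,0.93,0.3,-0.1]'

```text
clock: 20.9
position: [0.5584, -0.265, 0.1395]
ee_rot: [-1.555, 0.242, -0.238]
force: [-0.1, 1.0, -0.8]
width: 0.173
```

Request:
carry_out --steps '[0,-0.04,0.46,0,-0.05,0,-0.09,0.93,0,-0.1,0,-0.09,0.93,0,-0.1]'

```text
clock: 21.2
position: [0.5499, -0.1662, 0.1384]
ee_rot: [-1.546, 0.299, -0.291]
force: [-0.2, -0.1, 0.4]
width: 0.172
```

Request:
carry_out --steps '[0,-0.04,0.46,0,-0.05,0,-0.09,0.93,0,-0.1,0,-0.09,0.93,0,-0.1]'

```text
clock: 21.5
position: [0.5404, -0.0739, 0.1387]
ee_rot: [-1.538, 0.36, -0.352]
force: [-0.1, 0.3, -0.1]
width: 0.171
```

Request:
carry_out --steps '[0,-0.04,0.46,0,-0.05,0,-0.09,0.93,0,-0.1,0,-0.09,0.93,0,-0.1]'

```text
clock: 21.8
position: [0.5312, 0.0187, 0.1389]
ee_rot: [-1.529, 0.421, -0.413]
force: [-0.3, -0.1, -1.3]
width: 0.172
```

Request:
carry_out --steps '[0,-0.04,0.46,0,-0.05,0,-0.08,0.93,0,-0.1,0,-0.08,0.93,0,-0.1]'

```text
clock: 22.1
position: [0.5231, 0.1114, 0.1391]
ee_rot: [-1.516, 0.481, -0.475]
force: [-0.0, 0.3, -0.0]
width: 0.174
```

Request:
carry_out --steps '[0,-0.04,0.46,0,-0.05,0,-0.08,0.85,0,-0.113,0,-0.08,0.92,0,-0.113,0,-0.08,0.92,0,-0.113,0,-0.08,0.92,0,-0.113]'

```text
clock: 22.6
position: [0.5166, 0.1942, 0.1401]
ee_rot: [-1.5, 0.555, -0.554]
force: [0.7, -0.3, 0.0]
width: 0.175
```

Request:
carry_out --steps '[0,0,0,-0.4,0,0,0,0,-0.6,0,0,0,0,-0.6,0,0,0,0,-0.6,0]'

```text
clock: 23.0
position: [0.517, 0.1941, 0.0811]
ee_rot: [-1.499, 0.556, -0.556]
force: [-0.1, -1.0, -0.0]
width: 0.176
```

Run:
```python
from h import *
st(3); w,_,_=cam("wrist"); save(w,"w5.png")
```

```text
23.0 pos [0.517  0.1941 0.0811] jaw 49.28 tilt [-0.0002 -0.0008] j [-0.85  0.53  0.55  1.94 -0.39  0.77  0.78]
mark [0.5153 0.1937] err [-0.0018 -0.0004]
```

View pics/w5.png

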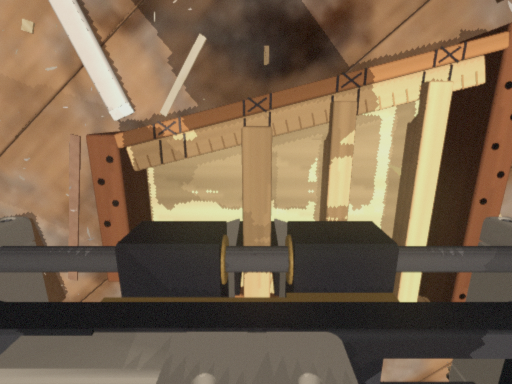

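The view shows mark_3's cross at (257,103), in line with the held brace at column 257. Crosses 1 and 2, at (449,53) and (351,78), are about 4–5 mm off their braces. That is acceptable against the 12 mm limit. Lowering brace_3 and releasing.

Request:
carry_out --steps '[0,0,0,-0.1,0,0,0,0,-0.2,0,0,0,0,-0.3,0,0,0,0,-0.38,0,0,0,0,-0.43,0,0,0,0,-0.43,0,0,0,0,-0.43,0]'

```text
clock: 23.75
position: [0.5166, 0.1958, 0.0375]
ee_rot: [-1.499, 0.555, -0.554]
force: [0.5, 0.9, -1.2]
width: 0.174
```

```bash
python3 -c "
from h import *
st(3);print(arm.observe()['force'],arm.observe()['width'])"
```

```text
23.75 pos [0.5166 0.1958 0.0375] jaw 49.4 tilt [-0.0001 -0.0002] j [-0.81  0.59  0.5   1.97 -0.44  0.68  0.83]
mark [0.5153 0.1937] err [-0.0014 -0.0021]
[ 0.51215314  0.89869891 -1.163811  ] 0.17426282974643967
```

Request:
carry_out --steps '[0.23,0,0,0,0,0.23,0,0,0,0,0.23,0,0,0,0,0.23,0,0,0.2,0,0.23,0,0,0.5,0,0.23,0,0,1,0,0.4,0,0,1,0,0.5,0,0,1,0]'

```text
clock: 24.55
position: [0.5173, 0.1964, 0.1389]
ee_rot: [-1.496, 0.553, -0.555]
force: [-0.5, 0.6, -1.1]
width: 0.352
```

Request:
carry_out --steps '[0.5,0.05,-0.4,0.2,0.1,0.5,0.11,-0.8,0.2,0.2,0.5,0.11,-0.93,0.2,0.234]'

```text
clock: 24.85
position: [0.5277, 0.0982, 0.1574]
ee_rot: [-1.533, 0.412, -0.413]
force: [-0.5, -0.9, 0.2]
width: 0.497
```

Request:
carry_out --steps '[0.5,0.05,-0.4,0,0.1,0.5,0.11,-0.8,0,0.2,0.5,0.11,-0.93,0,0.234]'

```text
clock: 25.15
position: [0.5381, 0.005, 0.1568]
ee_rot: [-1.556, 0.27, -0.269]
force: [-0.5, 0.1, 0.4]
width: 0.496
```

Request:
carry_out --steps '[0.5,0.05,-0.4,0,0.1,0.5,0.11,-0.8,0,0.2,0.5,0.11,-0.93,0,0.234]'

```text
clock: 25.45
position: [0.5489, -0.088, 0.1568]
ee_rot: [-1.569, 0.126, -0.124]
force: [1.2, 0.3, -0.0]
width: 0.502
```

Request:
carry_out --steps '[0.5,0.05,-0.4,0,0.1,0.5,0.11,-0.8,0,0.2,0.5,0.11,-0.93,0,0.234,0.5,0.11,-0.93,0,0.234,0.5,0.11,-0.93,0,0.234]'

```text
clock: 25.95
position: [0.56, -0.1752, 0.1566]
ee_rot: [-1.569, -0.018, 0.022]
force: [-0.2, -0.3, -0.1]
width: 0.499
```

Run:
```python
from h import *
st()
rgb,d,P=cam("top"); braces(P,rgb); w,_,_=cam("wrist"); save(w,"w6.png")
```

```text
25.95 pos [ 0.56   -0.1752  0.1566] jaw 91.46 tilt [-0.002   0.0012] j [-0.12  0.46  0.47  1.78 -0.25  0.96  2.05]
in frame c [89.2 -2.8] sz [186.1  11.6] ang 85.6 z [nan nan nan]
in frame c [25.6  0.3] sz [ 15.6 156.4] ang 0.1 z [29.5 46.8 50.8]
in frame c [-32.    1.7] sz [125.6  14.2] ang 89.4 z [nan nan nan]
```

View pics/w6.png

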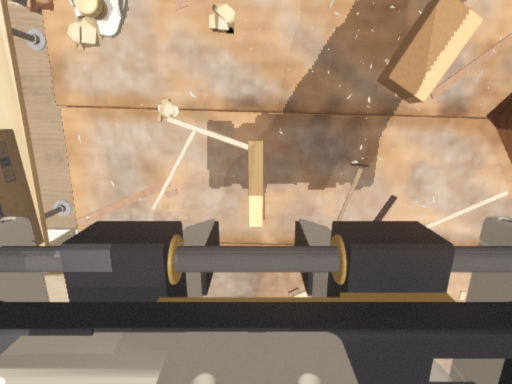

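Brace_3 is at (-32, 1.7) mm against (-30, 0). Brace_4 is centred between the fingers at column 256. Grasping it.

Request:
carry_out --steps '[0.5,0.02,-0.02,-0.5,0,0.5,0.02,-0.02,-1,0,0.5,0.02,-0.02,-1,0,0.5,0.02,-0.02,-1,0]'

```text
clock: 26.45
position: [0.5623, -0.1771, 0.058]
ee_rot: [-1.57, -0.02, 0.023]
force: [1.7, 0.2, 0.9]
width: 0.499
```

Request:
carry_out --steps '[0.5,0,0,-0.2,0,0.5,0,0,-0.4,0,0.5,0,0,-0.47,0,0.5,0,0,-0.47,0]'

```text
clock: 26.85
position: [0.5635, -0.178, 0.0121]
ee_rot: [-1.571, -0.022, 0.02]
force: [-0.1, 0.6, -0.2]
width: 0.499
```

Request:
carry_out --steps '[0,0,0,0,0,0,0,0,0,0,0,0,0,0,0,0,0,0,0,0,0,0,0,0,0,0,0,0,0,0,0,0,0,0,0]'

```text
clock: 27.55
position: [0.5629, -0.1782, 0.0111]
ee_rot: [-1.571, -0.021, 0.02]
force: [-1.3, 1.5, 5.7]
width: 0.174
```

Request:
carry_out --steps '[0,0,0,0.3,0,0,0,0,0.7,0,0,0,0,1,0,0,0,0,1,0,0,0,0,1,0]'

```text
clock: 28.05
position: [0.5628, -0.178, 0.111]
ee_rot: [-1.571, -0.022, 0.02]
force: [0.7, -0.0, -0.2]
width: 0.174
```

Request:
carry_out --steps '[0,-0.05,0.3,0.3,-0.1,0,-0.21,0.6,0.3,-0.2,0,-0.21,0.82,0.3,-0.234]'

```text
clock: 28.35
position: [0.5392, -0.0944, 0.1395]
ee_rot: [-1.566, 0.128, -0.123]
force: [-0.1, 0.2, -0.5]
width: 0.177
```

Request:
carry_out --steps '[0,-0.1,0.4,0,-0.1,0,-0.21,0.75,0,-0.2,0,-0.21,0.82,0,-0.234]'

```text
clock: 28.65
position: [0.518, -0.0092, 0.1387]
ee_rot: [-1.554, 0.27, -0.262]
force: [0.4, 1.1, -0.3]
width: 0.173
```

Request:
carry_out --steps '[0,-0.1,0.4,0,-0.1,0,-0.21,0.75,0,-0.2,0,-0.21,0.82,0,-0.234]'

```text
clock: 28.95
position: [0.4969, 0.0724, 0.1388]
ee_rot: [-1.532, 0.413, -0.406]
force: [0.2, -1.0, -0.5]
width: 0.174
```

Request:
carry_out --steps '[0,-0.1,0.4,0,-0.1,0,-0.21,0.75,0,-0.2,0,-0.215,0.825,0,-0.234,0,-0.215,0.825,0,-0.234,0,-0.215,0.825,0,-0.234]'

```text
clock: 29.45
position: [0.4776, 0.1495, 0.1399]
ee_rot: [-1.501, 0.554, -0.553]
force: [-0.4, -0.3, -0.6]
width: 0.174
```

Request:
carry_out --steps '[0,0,0,-0.4,0,0,0,0,-0.6,0,0,0,0,-0.6,0,0,0,0,-0.6,0]'

```text
clock: 29.85
position: [0.4784, 0.1489, 0.0809]
ee_rot: [-1.499, 0.556, -0.556]
force: [0.1, 0.4, -0.2]
width: 0.172
```

Run:
```python
from h import *
st(4); w,_,_=cam("wrist"); save(w,"w7.png")
```

```text
29.85 pos [0.4784 0.1489 0.0809] jaw 49.29 tilt [-0.0005 -0.0009] j [-0.84  0.47  0.59  2.07 -0.39  0.71  0.85]
mark [0.4762 0.1482] err [-0.0022 -0.0007]
```

View pics/w7.png

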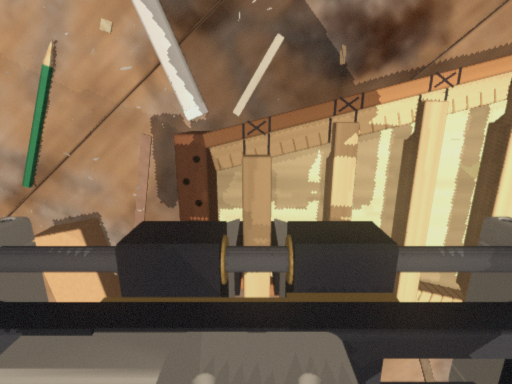

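Mark_4's cross at (257,127) lines up with the held brace at column 257. Lowering and releasing with a small opening.

Request:
carry_out --steps '[0,0,0,-0.1,0,0,0,0,-0.2,0,0,0,0,-0.3,0,0,0,0,-0.38,0,0,0,0,-0.43,0,0,0,0,-0.43,0,0,0,0,-0.43,0]'

```text
clock: 30.6
position: [0.4781, 0.1502, 0.0375]
ee_rot: [-1.499, 0.555, -0.554]
force: [-1.5, -0.1, -0.9]
width: 0.173
```

Request:
carry_out --steps '[0.23,0,0,0,0,0.23,0,0,0,0,0.23,0,0,0,0,0.23,0,0,0.2,0,0.23,0,0,0.5,0,0.23,0,0,1,0,0.23,0,0,1,0]'

```text
clock: 31.3
position: [0.4814, 0.1509, 0.1427]
ee_rot: [-1.493, 0.55, -0.559]
force: [-0.5, -0.3, -0.2]
width: 0.231
```

Request:
carry_out --steps '[0.23,0,-0.5,0.5,0,0.23,0,-1,0.5,0,0.23,0,-1,0.5,0]'

```text
clock: 31.6
position: [0.4786, 0.0459, 0.1895]
ee_rot: [-1.497, 0.556, -0.56]
force: [-0.3, 0.0, -0.3]
width: 0.232
```

Request:
carry_out --steps '[0.23,0,-0.5,0,0,0.23,0,-1,0,0,0.23,0,-1,0,0]'

```text
clock: 31.9
position: [0.4774, -0.0568, 0.1882]
ee_rot: [-1.498, 0.561, -0.564]
force: [0.4, 0.8, -0.6]
width: 0.233
```

Request:
carry_out --steps '[0.23,0,-0.5,0,0,0.23,0,-1,0,0,0.23,0,-1,0,0,0.23,0,-1,0,0,0.23,0,-1,0,0]'

```text
clock: 32.4
position: [0.4781, -0.1484, 0.1873]
ee_rot: [-1.498, 0.554, -0.553]
force: [0.6, 0.7, 0.2]
width: 0.23
```

Run:
```python
from h import *
st()
rgb,d,P=cam("top"); braces(P,rgb); loose(P,rgb); save(cv2.resize(rgb[130:290,60:270],None,fx=3.7,fy=3.7,interpolation=cv2.INTER_CUBIC),"t3.png")
```

```text
32.4 pos [ 0.4781 -0.1484  0.1873] jaw 49.45 tilt [-0.0007  0.0008] j [-0.4   0.32  0.77  1.97 -0.27  0.96  1.37]
in frame c [89.4 -2.7] sz [ 15.9 186. ] ang 2.0 z [nan nan nan]
in frame c [25.1 -0.8] sz [157.7  15.5] ang 89.7 z [31.5 46.9 50.9]
in frame c [-33.3   1.1] sz [127.9  15.4] ang 88.7 z [nan nan nan]
in frame c [-90.6   0. ] sz [94.8 13.6] ang 88.1 z [nan nan nan]
```

View pics/t3.png

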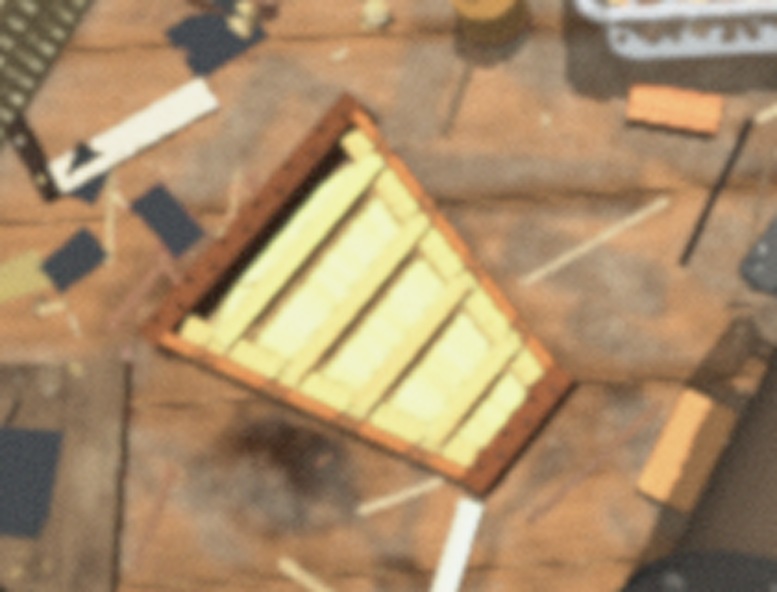

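The top view shows all four braces across the frame, longest to shortest. Brace_1's far edge looks curved, which may be a shadow, so I'll check tilt and height with plane fits.

Run:
```python
from h import *
Ps=[];
for i in range(5):
    rgb,d,P=cam("top"); Ps.append(P)
P=np.nanmean(Ps,0); F=(P[...,:2]-O)@np.array([X,[-X[1],X[0]]]).T*1000; Z=P[...,2]*1000
hsv=cv2.cvtColor(rgb,cv2.COLOR_RGB2HSV)
rim=(Z>44)&(Z<53)&(abs(F[...,0])<160)&(abs(F[...,1])<130)&(abs(F[...,1])>F[...,0]/4+80)
print("rim z",np.median(Z[rim]))
for i,(c,L) in enumerate([(87,186),(25.5,156),(-32.5,126),(-90.6,96)]):
    m=(abs(F[...,0]-c)<12)&(abs(F[...,1])<L/2+2)&(Z>42)&(Z<54); f=F[m]; z=Z[m]
    A=np.c_[np.ones(len(z)),f[:,0]-f[:,0].mean(),f[:,1]]; k=np.linalg.lstsq(A,z,rcond=None)[0]
    r=cv2.minAreaRect(f.astype(np.float32)); a=(f[:,0]*f[:,1]).mean(); s=np.polyfit(f[:,1],f[:,0],1)
    ext=[(y,np.round(np.percentile(f[abs(f[:,1]-y)<10][:,0],[2,98]),1).tolist()) for y in (-L*.4,0,L*.4)]
    print(i+1,len(z),"z %.1f roll %.3f pitch %.3f"%tuple(k),"c",np.round(r[0],1),"slope",round(s[0],3),ext)
np.save("/tmp/F",F)
```

```text
rim z 48.14698116068401
1 382 z 47.9 roll 0.086 pitch -0.001 c [88.9 -2.8] slope 0.001 [(-74.4, [81.1, 95.7]), (0, [80.9, 96.4]), (74.4, [81.1, 96.1])]
2 325 z 47.8 roll 0.100 pitch 0.000 c [28.6 -1. ] slope 0.002 [(-62.400000000000006, [20.5, 35.4]), (0, [20.6, 35.8]), (62.400000000000006, [20.7, 35.7])]
3 261 z 47.8 roll 0.093 pitch -0.003 c [-28.7   0.9] slope 0.002 [(-50.400000000000006, [-36.4, -21.2]), (0, [-36.6, -21.5]), (50.400000000000006, [-36.2, -21.3])]
4 201 z 47.9 roll 0.067 pitch -0.002 c [-87.9  -0. ] slope -0.002 [(-38.400000000000006, [-95.7, -80.9]), (0, [-96.0, -80.4]), (38.400000000000006, [-95.9, -80.6])]
```

Run:
```python
from h import *
Ps=[cam("top") for _ in range(6)]
P=np.nanmedian([p[2] for p in Ps],0); F=(P[...,:2]-O)@np.array([X,[-X[1],X[0]]]).T*1000; Z=P[...,2]*1000
for i,(c,L) in enumerate([(88.4,186),(28.2,156),(-29,126),(-88,96)]):
    m=(abs(F[...,0]-c)<5)&(abs(F[...,1])<L/2-6)&(Z>40); f=F[m]; z=Z[m]
    k=np.linalg.lstsq(np.c_[np.ones(len(z)),f[:,0]-c,f[:,1]],z,rcond=None)[0]
    print(i+1,len(z),"z %.1f roll %.3f pitch %.4f"%tuple(k))
rgb=Ps[0][0]; P=Ps[0][2]
for n,(u0,v0,u1,v1) in dict(sand=(230,232,262,272),off=(226,150,258,170)).items():
    q=P[v0:v1,u0:u1]; q=q[(q[...,2]>.014)&(q[...,2]<.035)]; r=cv2.minAreaRect((q[:,:2]*1000).astype(np.float32)); print(n,np.round(r[0],1),np.round(r[1],1),round(r[2],1))
st()
```

```text
1 200 z 48.2 roll 0.022 pitch -0.0003
2 174 z 48.2 roll 0.005 pitch -0.0024
3 139 z 48.3 roll 0.013 pitch 0.0001
4 106 z 48.1 roll 0.005 pitch -0.0073
sand [423.9 -12.8] [44.8 83.6] 60.5
off [703.1 -16.8] [74.5 31.5] 75.9
33.0 pos [ 0.4782 -0.1496  0.1878] jaw 49.41 tilt [0.0001 0.    ] j [-0.4   0.32  0.77  1.97 -0.27  0.96  1.37]
```

All braces are flush, level and close to centred, and the bystanders haven't moved. The arm is clear, so I'm handing in.

```bash
python3 -c "
from cell import arm
print(arm.sign_off())"
```

```text
the job is handed in; nothing more can be done
None
```

All four braces are laid across the frame at their own marks, longest at the wide end, and the job is handed in at about 33 s. The sign-off reports no verdict.

The last top-camera checks, with the arm clear of the work:

| Check | Measured | Limit |
|---|---|---|
| Distance from the mark | about 3 mm or less (final averaged fit) | 12 mm |
| Angle to the mark line | about 0.002 rad | 0.15 rad |
| Top height | 48.1–48.3 mm, rim at 48.1 mm | within 4 mm of the rim |
| Roll and pitch | 0.022 rad or less | 0.08 rad |
| Sanding block and offcut | within 0.5 mm of their first measured positions | 30 mm |

Two measurements disagreed:
- **Position of braces 1 and 2:** single-frame fits and the wrist view put them 4–5 mm toward the narrow end, instead of the roughly 3 mm or less of the averaged fit. Either reading is within tolerance.
- **Roll:** a first fit over the full width of each brace gave 0.07–0.10 rad, which would be at or over the limit. I put this down to blurred edge pixels, because fitting only the middle of each top gave 0.005–0.022 rad.

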